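# Open the sprung clamp to its middle notch and load the block

### The job

Using only the fingertips, push the red plate of the sprung clamp away from the fence and let go, so that the slide springs back onto the stop pin and stays latched in its middle notch (not the far one). Then push the wood block lying on the fixture along the fence, between fence and jaw, until its end rests against the end stop. Do not lift the block, and leave the glue bottle, the red pliers and the spare wood block where they are.

Things in the scene. Friction and masses are not known exactly. Their poses are not given: they have to be found in the camera images.
- fixture: Clamping fixture, fixed; position and yaw vary. Origin on the bench. Coordinates below: mm in this frame, +x the way the slide is pushed open (away from the robot at yaw 0), +y left. Plywood base x -96..124, y -66..112, top z 12. Aluminium fence x -88..-76, y -40..112, top z 24. End stop: face at y -30 looking to +y, x -76..-32, top z 32. Parts behind the slide reach z 42.
- push_plate (a point): Centre line of the front (-x) face of the red upright plate on the slide, at z 60; fixture x -20, y -7 with the slide home; moves with it. Plate 40 mm wide (y), 10 thick, z 24 to 82. The steel jaw in front (y -28..13, corner bevelled at the +y end, face at x -68 when home, top z 36) is on the same slide. Above z 45 the space in front of the plate is free.
- clamp_slide (a joint): Slide travel along +x, m: 0 home (as found), 0.030 latched in the middle notch, 0.060 in the far notch, 0.066 end. A spring drives it home: 3 N at home, 6 N at 0.045, 7 N at the end. The stop pin drops into the middle notch once past 0.033, the far one past 0.061: push to 0.038 to 0.055, then let it come back onto the pin.
- stop_catch (a joint): Rocking catch with the brass stop pin, at the -y side of the slide, rad: 0 pin down (home or latched), up to 0.36 lifted; the slide's teeth lift it in passing. Pressing its black thumb pad (x -33, y -51, top z 49) right down (10 mm, about 8 N) frees the slide, which springs home: needed only if it went into the wrong notch.
- block_center (a point): Centre of the pine block to load, 30 x 45 x 30 mm (x, y, z), 15 mm above its underside, 15 to 35 g; lies on the base, left (+y) of the jaw, beside the fence, its 45 mm length roughly along it. The gap between fence and jaw is 8 mm with the slide home, 38 mm in the middle notch.
- nest (a point): Where the block's centre belongs: fixture x -57, y -7.5, z 27, axes as the fixture's; the block is then between fence and jaw with its end on the end stop, and its other end at y 15, 2 mm out of the jaw's mouth. Play across is 4 mm either way.
- glue: Bystander: cream glue bottle with red cap, 36 mm across, 118 mm tall, standing on the rear left corner of the base; origin at its foot.
- pliers: Bystander: red pliers, 166 x 67 x 14 mm, lying to the right of the fixture; origin under the middle.
- spare_block: Bystander: flat pine block, 36 x 52 x 16 mm, lying on the bench to the left of the fixture; origin under the middle.
Things that resemble listed ones, but are neither listed nor needed, are in the scene too. Of the things that look like the part that bears block_center, the middle-sized one is meant.

How it is judged (in metres and radians):
On the way:
1. the slide is latched in the middle notch with the fingers off it (value of joint clamp_slide between 0.027 and 0.033 m and value of joint stop_catch below 0.06 rad and contact force between the fingers and fixture below 0.1 N), for 0.3 s.
At the end, for the whole second after the job is handed in: The slide is latched in the middle notch (0.027 to 0.033 m, stop pin down); the block lies flat between fence and jaw, within 5 mm of its place against the end stop, within 8 mm across and 15 degrees of square; the bystanders are within 20 mm of where they were and the bottle stands (value of joint clamp_slide between 0.027 and 0.033 m and value of joint stop_catch below 0.06 rad and y of block_center in the frame of nest between -0.005 and 0.005 m and x of block_center in the frame of nest between -0.008 and 0.008 m and z of block_center in the frame of nest below 0.005 m and angle between the x axis of block_center and the x axis of nest, either way round below 0.26 rad and angle between block_center's own z axis and vertical below 0.1 rad and distance of each of glue, pliers, spare_block from where it was at the start of the episode below 0.02 m and angle between glue's own z axis and vertical below 0.2 rad); the robot touches nothing.
It fails at once if the wood block is lifted or carried (more than 10 mm up) (z of block_center in the frame of nest above 0.01 m).
It fails at once if the wood block is tipped over (angle between block_center's own z axis and vertical above 0.5 rad).
It fails at once if a bystander is moved more than 20 mm or the bottle knocked over (distance of any of glue, pliers, spare_block from where it was at the start of the episode above 0.02 m or angle between glue's own z axis and vertical above 0.3 rad).
It also fails if it takes over 45 s, if anything falls off the work surface, if the arm or the gripper's body presses on something with over 40 N, if the wrist force passes 120 N, or if a joint passes its speed limit or range.

### The arm

A 6-joint arm with a two-finger parallel gripper is mounted at the origin on a cart in front of the work surface, level with it; the furniture and walls round the work are solid. World frame = base frame: x ahead of the robot, y to its left, z up, the work surface at z = 0. Lengths are in m, angles in degrees, forces in N, time in s.
With the tool pointing down it reaches from about 0.325 to 0.75 m from the base axis. Payload 7.6 kg.
Tool frame: the origin (TCP) lies at the very end of the fingers, on their centre line; the grasp point (between the pads) lies 19 mm behind it; z points along the fingers, y is the line along which they close (so a half turn about z gives the same grasp; the last joint's range is limited). The gripper opens to 85 mm and grips with 20 to 120 N. Pads are 22 mm wide; open, the fingers measure 114 mm over their backs; the gripper's body (76 mm by 85 mm) begins 54 mm behind the grasp point. The pads swing forward as they close: fully open they stand 13 mm farther back than shut.
Start: joints at [-79.372, 2.991, 80.254, -0, 96.75, -4.028], TCP at [0.133, -0.508, 0.231] pointing down, gripper open.
Joint ranges: [-166.34, 166.34], [-52.06, 124.39], [6.96, 135.62], [-60.46, 240.46], [14.63, 156.25], [-167.68, 167.68]. Speed limits (degrees/s): [147.25, 147.25, 172.46, 180, 180, 180].

### API

Orientations are given as [roll, pitch, yaw] about the fixed x, y, z axes, in that order (R = Rz(yaw) Ry(pitch) Rx(roll)).
In Python, from plant import r gives the robot as it stands. The module is installed in compiled form; this text tells all that it offers.
- The arm moves only by the tool drive_tool, never from a script. Its argument "moves" is a list of rows, each a list of 5 numbers: the closure, from 0 (fully open) to 1 (shut), then the shift along the tool's x, y, z in cm, then the turn about the tool's z in rad. A call has 1 to 20 rows; each row is the pose to reach, as a shift and turn from the pose commanded when the call began, along the tool's axes at that moment; what a row does not reach only later rows make up. A row lasts 1/10 s, in which the tool goes at most 50 mm and 8.59 degrees, less where a joint would pass 70% of its speed; a pose out of reach is approached as far as the arm can. A call with a gripper value outside its range is refused whole. The fingers move at their own pace and stop on an object; "grip_force" is the grip in N (left out, the last holds). Time passes only in rows, so rows that repeat a pose let the fingers close. It gives the time, the measured TCP pose, the force, the opening and the grip force at its end, in the units of the state.
- r.state(): the state, without advancing time (a new reading comes with each control period).
- r.capture(name): name is "side" or "top" or "wrist"; returns (picture, depth): 384x512x3 uint8, blue, green, red; 384x512 float32, m along the optical axis (not along the pixel's ray), 0 where there is no reading.
- r.camera_model(name): a dict with "K" (3x3 intrinsics, pixels), "dist_coeffs" ([k1, k2, p1, p2, k3] as OpenCV has them; the pictures are not rectified), "rvec" (rotation vector, rad) and "tvec" (3), from world to camera coordinates, as OpenCV has them. Camera axes: x right, y down, z forward; pixel columns grow to the right and rows downward; lengths in m; the calibration is good to about 2 mm. A picture is of the moment at which its call begins: read the wrist's pose just before it. camera_model takes no time and is no camera call; for the wrist camera it gives the pose at the moment of the call.
- r.finish_job(): hands the job in; it is judged then, once.
The state is a dict: "time": time; "joints": joint angles; "qvel": joint speeds; "tau": joint torques, N m; "tool_pos": TCP position; "orientation": TCP orientation; "ft_force": force on the tool from outside, world axes, zero at the start; "wrist_torque": the same for the moment, N m; "gripper_width": finger opening in m; "finger_force": force on a finger pad.
Only numpy, scipy, OpenCV 4.12 (cv2) and the standard library are available. Lean on these libraries where they do the work, as an engineer would, in place of code of your own. Each camera call takes 0.05 s, during which the arm holds its last target. There are 200 camera calls.

## Working session

There is one attempt and no reset: what is moved stays moved. The work goes in short steps, Python scripts to look and compute and a tool call to move; the robot and the scene stay as the last step left them, time stands still between calls to the robot, and variables do not carry over. Pictures are saved under pics/ and viewed, at most 10 in all, crops included, and the job is handed in when it is done.

Besides the shell and the picture viewer there is one more tool, called after "Emit:" as name([rows], argument=value, ...), one row to a line, values as JSON. drive_tool: Moves the arm, as the interface text tells. Its arguments: {"type":"object","properties":{"moves":{"type":"array","items":{"type":"array","items":{"type":"number"}}},"grip_force":{"type":"number"}},"required":["moves"]}

```bash
mkdir -p pics
cat > h.py <<'E'
import numpy as np, cv2
from plant import r
def cam(n):
    m=r.camera_model(n); R=cv2.Rodrigues(np.array(m["rvec"],float))[0]; t=np.array(m["tvec"],float).ravel()
    return np.array(m["K"],float),np.array(m["dist_coeffs"],float),R,t
def ray(n,uv,z,c=None):
    K,d,R,t=c or cam(n)
    p=cv2.undistortPoints(np.array(uv,float).reshape(-1,1,2),K,d).reshape(-1,2)
    D=np.c_[p,np.ones(len(p))]@R; o=-R.T@t
    return o+D*((z-o[2])/D[:,2])[:,None]
def cloud(n,dep,c=None):
    K,d,R,t=c or cam(n)
    v,u=np.mgrid[0:384,0:512]
    p=cv2.undistortPoints(np.stack([u,v],-1).reshape(-1,1,2).astype(float),K,d).reshape(-1,2)
    P=(np.c_[p,np.ones(len(p))]*dep.reshape(-1,1)-t)@R
    P[dep.ravel()==0]=np.nan
    return P.reshape(384,512,3)
E
python3 - <<'E'
from h import *
for n in("top","side"):
    i,d=r.capture(n); np.savez(n+".npz",i=i,d=d); 
    cv2.imwrite(f"pics/{n}0.png",cv2.resize(i,(800,600)))
    K,_,R,t=cam(n); print(n,-R.T@t,K[0,0])
s=r.state(); print({k:np.round(v,3) for k,v in s.items()})
E
```

```text
top [0.41833153 0.11121632 0.99017051] 438.22742585878177
side [0.21693815 0.76722978 0.5363514 ] 377.24926602700765
{'time': np.float64(0.1), 'joints': array([-7.9373e+01,  3.0270e+00,  8.0306e+01,  3.0000e-03,  9.6751e+01,
       -4.0280e+00]), 'qvel': array([ 0.03 , -0.104, -0.073,  0.033,  0.003,  0.085]), 'tau': array([ 1.0000e-03, -3.8258e+01, -3.6098e+01, -0.0000e+00,  5.0000e-03,
       -0.0000e+00]), 'tool_pos': array([ 0.133, -0.508,  0.231]), 'orientation': array([-1.79917e+02, -9.00000e-03,  1.46550e+01]), 'ft_force': array([0.206, 0.027, 0.757]), 'wrist_torque': array([ 0.012, -0.004,  0.013]), 'finger_force': np.float64(0.0), 'gripper_width': np.float64(0.085)}
```

View pics/top0.png

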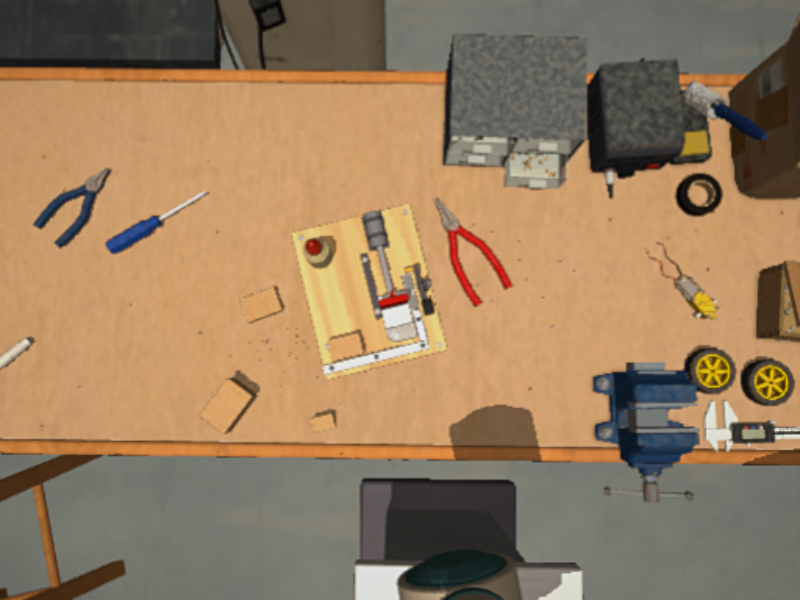

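View pics/side0.png

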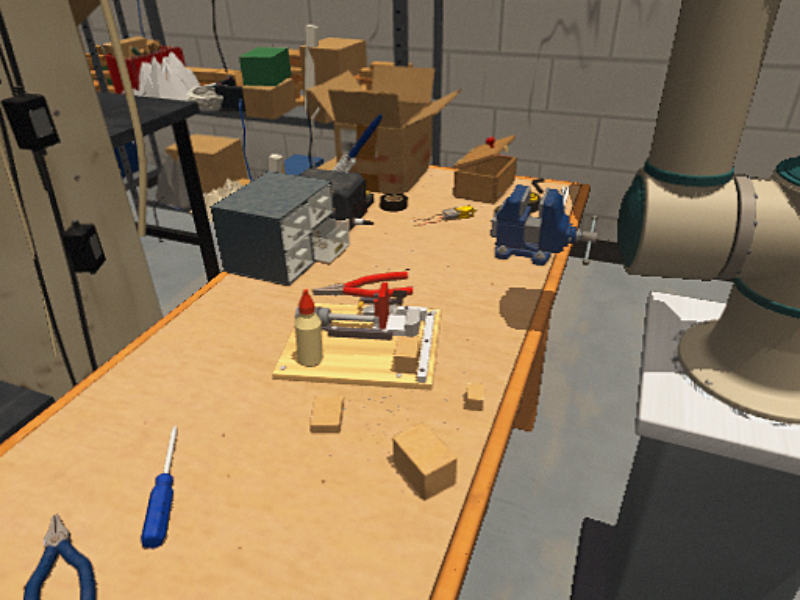

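Top view (800x600 picture): candidates for the block are the one on the fixture at (346,345), the flat spare at (262,303), a large one at (228,402) and a small one at (322,420). I choose the one on the fixture beside the fence: it is the middle-sized of the upright blocks. The red plate is at (396,300), bottle at (318,250), and red pliers at (470,255).

Run:
```python
from h import *
z=np.load("top.npz"); i,d=z["i"],z["d"]; P=cloud("top",d)
Z=P[...,2]; roi=np.zeros(Z.shape,bool); roi[120:250,175:300]=1
print("bench z",np.nanmedian(Z[200:230,50:120]))
hsv=cv2.cvtColor(i,cv2.COLOR_BGR2HSV)
m=(roi&(Z>0.007)).astype(np.uint8)
n,l,st,ce=cv2.connectedComponentsWithStats(m); print(st[st[:,4]>30])
# plywood corners by image: top-surface pixels
pw=roi&(Z>0.007)&(Z<0.017)
q=P[pw][:,:2]; rc=cv2.minAreaRect((q*1000).astype(np.float32)); print("ply",rc)
# fence white
wh=roi&(hsv[...,1]<60)&(hsv[...,2]>170)&(Z>0.017)&(Z<0.03)
q=P[wh][:,:2]; print("fence",wh.sum(),cv2.minAreaRect((q*1000).astype(np.float32)),np.median(P[wh][:,2]))
big=cv2.resize(i[120:250,175:300],None,fx=4.6,fy=4.6,interpolation=cv2.INTER_CUBIC); cv2.imwrite("pics/crop1.png",big)
```

```text
bench z -0.0003405979426081777
[[     0      0    512    384 188552]
 [   278    127     22     63    409]
 [   186    131    100    112   7596]
 [   175    184      6     17     51]]
ply ((538.9947509765625, 135.7391357421875), (219.9261474609375, 299.9305725097656), 14.547455787658691)
fence 596 ((504.9981994628906, 151.24974060058594), (145.90089416503906, 150.81248474121094), 14.71599006652832) 0.0237161767767613
```

View pics/crop1.png

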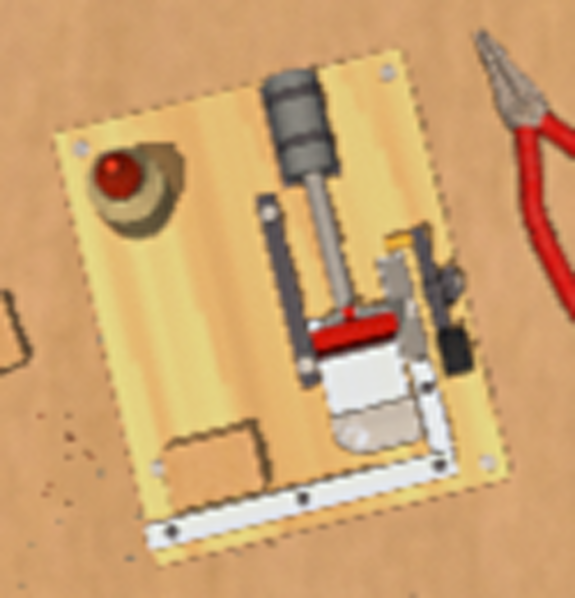

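The crop shows the chosen block at about (212,465), square beside the fence, the red plate at (355,332), and the black thumb pad at (457,350). Next I measure the fixture pose from its outline, with the fence and plate as checks.

Run:
```python
from h import *
z=np.load("top.npz"); i,d=z["i"],z["d"]; P=cloud("top",d); Z=P[...,2]
roi=np.zeros(Z.shape,np.uint8); roi[128:246,183:290]=1
n,l,st,ce=cv2.connectedComponentsWithStats((roi&(Z>0.007)).astype(np.uint8)); k=1+np.argmax(st[1:,4])
c=l==k; pw=c&(Z<0.017)
hsv=cv2.cvtColor(i,cv2.COLOR_BGR2HSV)
v,u=np.nonzero(pw); q=ray("top",np.c_[u,v],0.012)[:,:2]*1000
rc=cv2.minAreaRect(q.astype(np.float32)); print("ply",rc)
wh=c&(hsv[...,1]<60)&(hsv[...,2]>160)&(Z>0.018)&(Z<0.029)
v,u=np.nonzero(wh); q=ray("top",np.c_[u,v],0.024)[:,:2]
yaw=np.radians(rc[2] if rc[2]<45 else rc[2]-90); R=np.array([[np.cos(yaw),-np.sin(yaw)],[np.sin(yaw),np.cos(yaw)]])
o=np.array(rc[0])/1000-R@[0.014,0.023]; print("origin",o,"yaw",np.degrees(yaw))
f=(q-o)@R*1000; f=f[f[:,0]<-70]; print("fence x",np.percentile(f,[2,50,98],axis=0).round(1), np.polyfit(f[:,1],f[:,0],1))
red=c&((hsv[...,0]<8)|(hsv[...,0]>172))&(hsv[...,1]>170)
def show(name,m,z):
    v,u=np.nonzero(m); q=(ray("top",np.c_[u,v],z)[:,:2]-o)@R*1000
    print(name,len(q),q.min(0).round(1),q.max(0).round(1)); return q
F=(P[...,:2]-o)@R*1000
show("plate",red&(F[...,1]<40)&(Z>0.07),0.082)
q=show("block",c&(Z>0.035)&(Z<0.049)&(F[...,0]<-20)&(F[...,1]>17),0.042); print(cv2.minAreaRect(q.astype(np.float32)))
print("blockz",np.median(Z[c&(Z>0.035)&(Z<0.049)&(F[...,0]<-20)&(F[...,1]>17)]))
show("pad",c&(hsv[...,2]<70)&(Z>0.04)&(F[...,0]<-15),0.049)
np.savez("fix.npz",o=o,yaw=yaw)
T=np.r_[np.array(rc[0])/1000]
for nm,p in dict(plate=(-20,-7),nest=(-57,-7.5)).items(): print(nm,o+R@np.array(p)/1000)
```

```text
ply ((536.00439453125, 146.5198516845703), (219.09397888183594, 177.50181579589844), 14.739724159240723)
origin [0.52831697 0.12071475] yaw 14.739724159240723
fence x [[-87.7 -36.6]
 [-81.9  36.8]
 [-76.5 107.5]] [ 5.12028320e-04 -8.20094658e+01]
plate 92 [-20.9 -26.5] [-10.3  11.4]
block 292 [-73.5  50.4] [-43.5  95.1]
((-58.49348068237305, 72.76762390136719), (29.926368713378906, 44.66537857055664), 0.020041221752762794)
blockz 0.04156662536469435
pad 48 [-41.3 -57.9] [-22.5 -46.4]
plate [0.51075614 0.10885653]
nest [0.47510096 0.09895913]
```

```bash
cat > rel.py <<'E'
import sys; from h import *
f=np.load("fix.npz"); o,yaw=f["o"],f["yaw"]
R=np.array([[np.cos(yaw),-np.sin(yaw)],[np.sin(yaw),np.cos(yaw)]])
s=r.state(); p=np.array(s["tool_pos"]); t=np.radians(s["orientation"][2])
q=(p[:2]-o)@R*1000
print("t",s["time"],"TCP fixture mm",q.round(1),"z",(p[2]*1000).round(1),"rpy",np.round(s["orientation"],2),"F",np.round(s["ft_force"],2),"w",s["gripper_width"])
if len(sys.argv)>3:
    g=np.array(sys.argv[1:4],float); w=o+R@g[:2]/1000; dx,dy=w-p[:2]
    print("shift cm x,y,z:",np.round(100*np.array([dx*np.cos(t)+dy*np.sin(t),dx*np.sin(t)-dy*np.cos(t),p[2]-g[2]/1000]),2))
E
python3 rel.py -50 -7 150
python3 -c "
from h import *
P=cloud('top',np.load('top.npz')['d']);Z=P[...,2]
for a in [(-.5,-.4),(-.4,-.3),(-.3,-.2),(-.2,-.1),(-.1,.0),(0,.25)]:
  m=(P[...,1]>a[0])&(P[...,1]<a[1])&(P[...,0]>.1)&(P[...,0]<.62);print(a,Z[m].max() if m.any() else None)"
```

```text
t 0.1 TCP fixture mm [-542.4 -507.1] z 230.5 rpy [-1.7992e+02 -1.0000e-02  1.4660e+01] F [0.21 0.03 0.76] w 0.08521607845624404
shift cm x,y,z: [ 49.16 -50.08   8.05]
(-0.5, -0.4) 0.11144058582161125
(-0.4, -0.3) 0.03032561536525394
(-0.3, -0.2) 0.11330903629183232
(-0.2, -0.1) 0.10793905571312268
(-0.1, 0.0) 0.2817197516042871
(0, 0.25) 0.3019457995711532
```

Emit:
drive_tool([
  [1,49,-50,0],
  [1,49,-50,0],
])

```text
schema error: expected 5 numbers
```

Emit:
drive_tool([
  [1,49.2,-50.1,0,0],
  [1,49.2,-50.1,0,0],
  [1,49.2,-50.1,0,0],
  [1,49.2,-50.1,0,0],
  [1,49.2,-50.1,0,0],
  [1,49.2,-50.1,0,0],
  [1,49.2,-50.1,0,0],
  [1,49.2,-50.1,0,0],
  [1,49.2,-50.1,0,0],
  [1,49.2,-50.1,0,0],
  [1,49.2,-50.1,0,0],
  [1,49.2,-50.1,0,0],
  [1,49.2,-50.1,0,0],
  [1,49.2,-50.1,0,0],
  [1,49.2,-50.1,0,0],
  [1,49.2,-50.1,0,0],
  [1,49.2,-50.1,8,0],
  [1,49.2,-50.1,8,0],
  [1,49.2,-50.1,8,0],
  [1,49.2,-50.1,8,0],
])

```text
time: 2.1
tool_pos: [0.4821, 0.1003, 0.1524]
orientation: [180.0, -0.0, 14.6]
ft_force: [-0.2, -0.5, 0.3]
gripper_width: 0.0003
finger_force: 0.0
```

```bash
python3 rel.py -50 -7 53
```

```text
t 2.1 TCP fixture mm [-49.9  -8. ] z 152.4 rpy [ 1.7998e+02 -4.0000e-02  1.4570e+01] F [-0.21 -0.48  0.33] w 0.0003328182205244765
shift cm x,y,z: [-0.01 -0.1   9.94]
```

Emit:
drive_tool([
  [1,-0.2,-0.1,4,0],
  [1,-0.2,-0.1,7,0],
  [1,-0.2,-0.1,9,0],
  [1,-0.2,-0.1,9.9,0],
  [1,-0.2,-0.1,9.9,0],
  [1,-0.2,-0.1,9.9,0],
])

```text
time: 2.7
tool_pos: [0.4813, 0.1017, 0.0545]
orientation: [180.0, -0.2, 14.6]
ft_force: [0.6, -0.2, 0.6]
gripper_width: -0.0001
finger_force: 0.0
```

```bash
python3 rel.py -31 -7 53; python3 -c "
from h import *
i,d=r.capture('side'); cv2.imwrite('pics/s1.png',cv2.resize(i[150:270,150:310],None,fx=5,fy=5))"
```

```text
t 2.7 TCP fixture mm [-50.3  -6.4] z 54.5 rpy [179.97  -0.2   14.64] F [ 0.63 -0.16  0.6 ] w -0.00013659430064217747
shift cm x,y,z: [1.93 0.05 0.15]
```

View pics/s1.png

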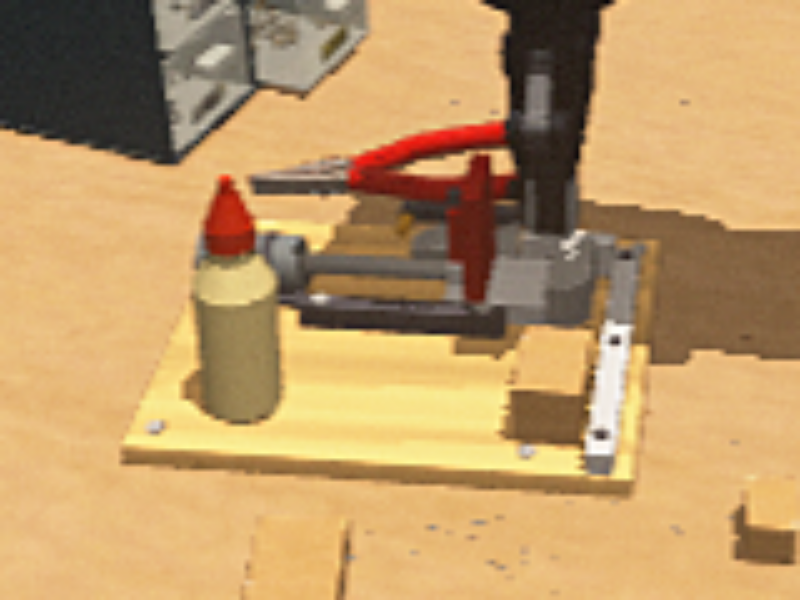

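Side crop: the closed fingertips at (550,210) hang above the jaw, right of the red plate at (475,225), with a clear gap. I push slowly towards contact.

Emit:
drive_tool([
  [1,0.8,0,0.1,0],
  [1,1.4,0,0.1,0],
  [1,1.9,0,0.1,0],
  [1,2.4,0,0.1,0],
  [1,2.9,0,0.1,0],
  [1,2.9,0,0.1,0],
  [1,2.9,0,0.1,0],
])

```text
time: 3.45
tool_pos: [0.5079, 0.109, 0.0511]
orientation: [180.0, 0.0, 14.7]
ft_force: [-3.8, -0.6, 1.9]
gripper_width: -0.0001
finger_force: 1.5
```

```bash
python3 rel.py 14 -7 53
cat >> h.py <<'E'
def plate():
    f=np.load("fix.npz"); o,yaw=f["o"],f["yaw"]; R=np.array([[np.cos(yaw),-np.sin(yaw)],[np.sin(yaw),np.cos(yaw)]])
    for n in("top","side"):
        i,d=r.capture(n); P=cloud(n,d); h=cv2.cvtColor(i,cv2.COLOR_BGR2HSV)
        F=(P[...,:2]-o)@R*1000; Z=P[...,2]*1000
        m=((h[...,0]<8)|(h[...,0]>172))&(h[...,1]>150)&(F[...,1]<20)&(F[...,1]>-32)&(abs(F[...,0])<90)&(Z>50)&(Z<90)
        if m.sum(): print(n,"plate",m.sum(),np.percentile(F[m],[3,50,97],axis=0).round(1).tolist(),np.percentile(Z[m],[3,97]).round(1))
E
python3 -c "
from h import *
plate()"
```

```text
t 3.45 TCP fixture mm [-22.7  -6.1] z 51.1 rpy [1.800e+02 3.000e-02 1.466e+01] F [-3.77 -0.56  1.93] w -0.00012842834336542855
shift cm x,y,z: [ 3.67  0.09 -0.19]
side plate 88 [[-11.5, -6.4], [-6.2, 10.7], [5.3, 13.5]] [51.4 82.3]
```

Emit:
drive_tool([
  [1,0.6,0,-0.1,0],
  [1,1.2,0,-0.1,0],
  [1,1.8,0,-0.1,0],
  [1,2.4,0,-0.1,0],
  [1,3.0,0,-0.1,0],
  [1,3.4,0,-0.1,0],
  [1,3.7,0,-0.1,0],
  [1,3.7,0,-0.1,0],
  [1,3.7,0,-0.1,0],
  [1,3.7,0,-0.1,0],
])

```text
time: 4.55
tool_pos: [0.5426, 0.1182, 0.0513]
orientation: [-180.0, 0.2, 14.7]
ft_force: [-5.3, -1.1, -0.5]
gripper_width: 0.0001
finger_force: 2.6
```

```bash
python3 rel.py -35 -7 53;python3 -c "
from h import *
plate()"
```

```text
t 4.55 TCP fixture mm [13.2 -6. ] z 51.3 rpy [-1.7999e+02  1.7000e-01  1.4660e+01] F [-5.25 -1.1  -0.53] w 6.714418147286815e-05
shift cm x,y,z: [-4.82  0.1  -0.17]
side plate 81 [[24.4, -6.2], [28.8, 10.9], [40.3, 13.4]] [51.1 82.8]
```

Emit:
drive_tool([
  [1,-0.5,0,-0.1,0],
  [1,-1.0,0,-0.1,0],
  [1,-1.5,0,-0.1,0],
  [1,-2.0,0,-0.1,0],
  [1,-2.7,0,-0.1,0],
  [1,-3.2,0,-0.1,0],
  [1,-3.2,0,-0.1,0],
  [1,-3.2,0,-0.1,0],
  [1,-3.2,0,-0.1,0],
  [1,-3.2,0,-0.1,0],
  [1,-3.2,0,-0.1,0],
])

```text
time: 5.75
tool_pos: [0.5129, 0.1103, 0.0532]
orientation: [180.0, 0.0, 14.7]
ft_force: [0.0, 0.2, 0.6]
gripper_width: -0.0002
finger_force: 0.0
```

```bash
python3 rel.py -18 -7 140;python3 -c "
from h import *
plate()"
```

```text
t 5.75 TCP fixture mm [-17.6  -6.1] z 53.2 rpy [180.     0.    14.66] F [0.04 0.17 0.61] w -0.00020709891549498536
shift cm x,y,z: [-0.04  0.09 -8.68]
side plate 131 [[9.9, -25.2], [13.2, 1.6], [25.5, 13.1]] [51.8 82.9]
```

Emit:
drive_tool([
  [1,-0.4,0,-4,0],
  [1,-0.4,0,-8,0],
  [1,-2,-4,-8,0],
  [1,-3.9,-8,-8,0],
  [1,-3.9,-12.6,-8,0],
  [1,-3.9,-12.6,-8,0],
  [1,-3.9,-12.6,-5,0],
  [1,-3.9,-12.6,-2,0],
  [1,-3.9,-12.6,1,0],
  [1,-3.9,-12.6,2.5,0],
  [1,-3.9,-12.6,3.1,0],
  [1,-3.9,-12.6,3.1,0],
  [1,-3.9,-12.6,3.1,0],
])

```text
time: 7.15
tool_pos: [0.444, 0.2224, 0.0233]
orientation: [-180.0, -0.1, 14.6]
ft_force: [-0.3, 0.5, 0.5]
gripper_width: 0.0004
finger_force: 0.0
```

```bash
python3 rel.py -57 31 22; python3 -c "
from h import *
i,d=r.capture('side'); cv2.imwrite('pics/s2.png',cv2.resize(i[150:270,150:310],None,fx=5,fy=5))"
```

```text
t 7.15 TCP fixture mm [-55.7 119.8] z 23.3 rpy [-1.7999e+02 -1.0000e-01  1.4650e+01] F [-0.27  0.53  0.46] w 0.0003565262275239651
shift cm x,y,z: [-0.12  8.88  0.13]
```

View pics/s2.png

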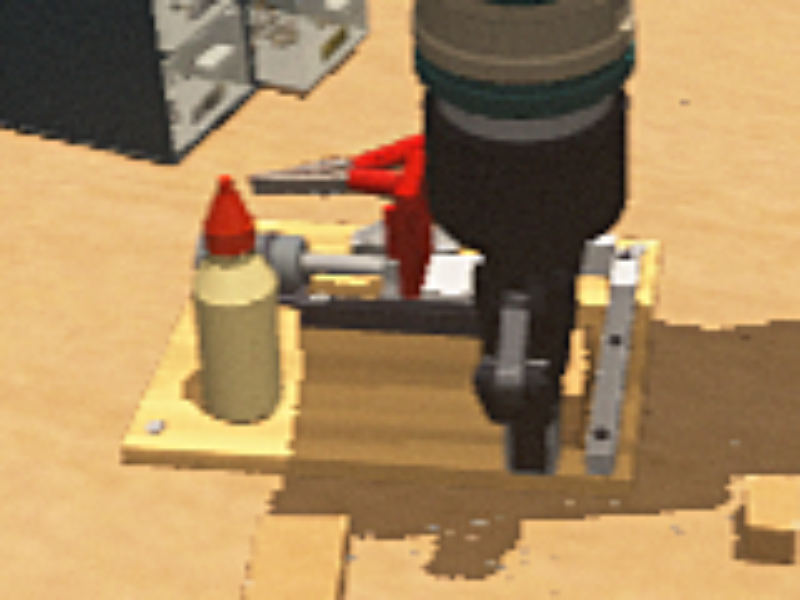

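The side crop shows the fingertips at (530,460) beyond the block's end, and the plate at (410,250), displaced to the middle notch. I push most of the way along the fence.

Emit:
drive_tool([
  [1,-0.2,0.6,0.1,0],
  [1,-0.2,1.0,0.1,0],
  [1,-0.2,1.5,0.1,0],
  [1,-0.2,2.0,0.1,0],
  [1,-0.2,2.5,0.1,0],
  [1,-0.2,3.0,0.1,0],
  [1,-0.2,3.5,0.1,0],
  [1,-0.2,4.0,0.1,0],
  [1,-0.2,4.5,0.1,0],
  [1,-0.2,5.0,0.1,0],
  [1,-0.1,5.5,0.1,0],
  [1,-0.1,6.0,0.1,0],
  [1,-0.1,6.5,0.1,0],
  [1,-0.1,7.0,0.1,0],
  [1,-0.1,7.5,0.1,0],
  [1,-0.1,8.0,0.1,0],
  [1,-0.1,8.0,0.1,0],
  [1,-0.1,8.0,0.1,0],
])

```text
time: 9.0
tool_pos: [0.4625, 0.1446, 0.0212]
orientation: [180.0, 0.0, 14.6]
ft_force: [-0.1, -0.3, -0.4]
gripper_width: -0.0001
finger_force: 0.0
```

```bash
python3 rel.py -57 29.5 22
python3 - <<'E'
from h import *
i,d=r.capture('top'); cv2.imwrite('pics/t2.png',cv2.resize(i[120:250,175:300],None,fx=4.6,fy=4.6))
E
```

```text
t 9.0 TCP fixture mm [-57.6  39.8] z 21.2 rpy [1.800e+02 1.000e-02 1.464e+01] F [-0.11 -0.32 -0.36] w -0.00014186040134087376
shift cm x,y,z: [ 0.06  1.03 -0.08]
```

View pics/t2.png

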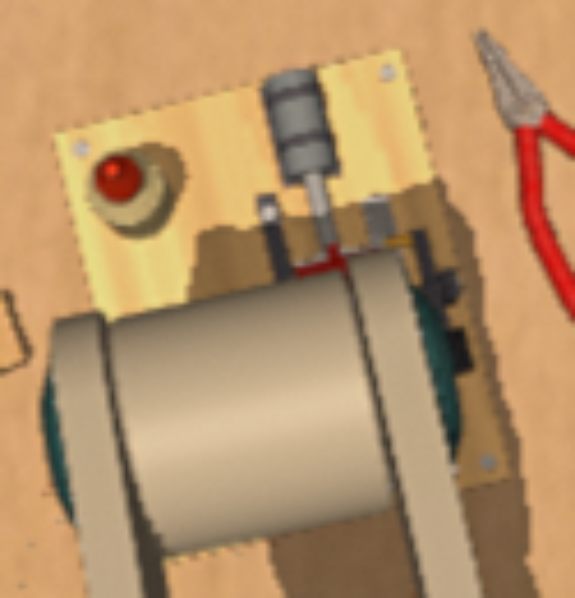

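The arm hides the block in this top view, so I push on gently and watch the force.

Emit:
drive_tool([
  [1,0,0.3,0,0],
  [1,0,0.6,0,0],
  [1,0,0.9,0,0],
  [1,0,1.1,0,0],
  [1,0,1.1,0,0],
  [1,0,1.1,0,0],
])

```text
time: 9.65
tool_pos: [0.4653, 0.134, 0.0213]
orientation: [180.0, 0.0, 14.6]
ft_force: [1.1, 0.1, -0.4]
gripper_width: 0.0002
finger_force: 0.0
```

```bash
python3 rel.py -57 29.5 22
```

```text
t 9.65 TCP fixture mm [-57.6  28.9] z 21.3 rpy [180.     0.    14.65] F [ 1.09  0.1  -0.39] w 0.0001972003224088626
shift cm x,y,z: [ 0.06 -0.06 -0.07]
```

Emit:
drive_tool([
  [1,0,0.1,0,0],
  [1,0,0.2,0,0],
  [1,0,0.3,0,0],
  [1,0,0.3,0,0],
  [1,0,0.3,0,0],
])

```text
time: 10.15
tool_pos: [0.4655, 0.1331, 0.0215]
orientation: [-179.8, 0.0, 14.7]
ft_force: [-4.0, 10.0, 2.4]
gripper_width: 0.0001
finger_force: 5.2
```

```bash
python3 rel.py
python3 - <<'E'
from h import *
i,d=r.capture('side'); cv2.imwrite('pics/s3.png',cv2.resize(i[190:260,215:300],None,fx=7,fy=7,interpolation=cv2.INTER_CUBIC))
E
```

```text
t 10.15 TCP fixture mm [-57.6  27.9] z 21.5 rpy [-179.79    0.     14.7 ] F [-4.02  9.99  2.37] w 0.00014678632053036466
```

View pics/s3.png

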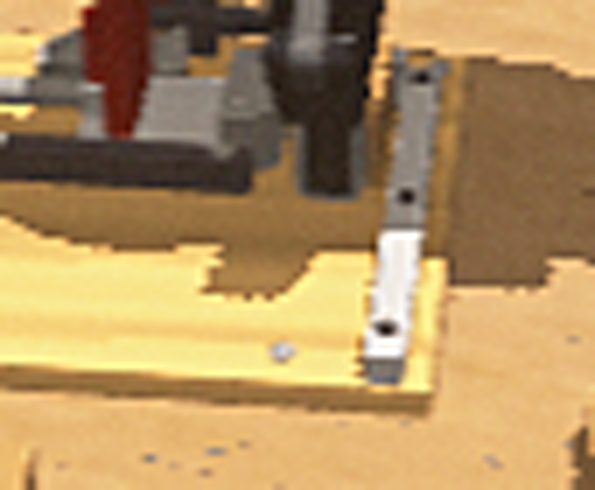

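The fingers at (330,160) are at the jaw's mouth and the force rose to 10 N: the block sits on the end stop. I back off, raise the arm and check from above.

Emit:
drive_tool([
  [1,0,-0.5,0,0],
  [1,0,-1.5,0,0],
  [1,0,-3,0,0],
  [1,0,-3,-4,0],
  [1,0,-3,-9,0],
  [1,0,-3,-14,0],
  [1,0,2,-18,0],
  [1,0,7,-18,0],
  [1,0,12,-18,0],
  [1,0,17,-18,0],
  [1,0,22,-18,0],
  [1,0,27,-18,0],
  [1,0,27,-18,0],
  [1,0,27,-18,0],
  [1,0,27,-18,0],
])

```text
time: 11.7
tool_pos: [0.5342, -0.1289, 0.2011]
orientation: [-180.0, 0.0, 14.7]
ft_force: [0.5, 0.6, -0.1]
gripper_width: 0.0004
finger_force: 0.0
```

```bash
python3 rel.py
python3 - <<'E'
from h import *
plate()
f=np.load("fix.npz"); o,yaw=f["o"],f["yaw"]; R=np.array([[np.cos(yaw),-np.sin(yaw)],[np.sin(yaw),np.cos(yaw)]])
i,d=r.capture('top'); P=cloud("top",d); Z=P[...,2]*1000; F=(P[...,:2]-o)@R*1000
m=(Z>38.5)&(Z<48)&(F[...,0]<-30)&(F[...,0]>-80)&(F[...,1]>-45)&(F[...,1]<40)
v,u=np.nonzero(m); q=(ray("top",np.c_[u,v],.042)[:,:2]-o)@R*1000
print(len(q),cv2.minAreaRect(q.astype(np.float32)) if len(q) else "")
cv2.imwrite('pics/t3.png',cv2.resize(i[120:250,175:300],None,fx=4.6,fy=4.6))
E
```

```text
t 11.7 TCP fixture mm [ -57.8 -242.9] z 201.1 rpy [-1.7997e+02  2.0000e-02  1.4690e+01] F [ 0.51  0.58 -0.09] w 0.00036680684303536646
top plate 121 [[9.8, -25.4], [13.0, -6.8], [24.0, 10.9]] [54.  83.6]
side plate 133 [[10.0, -24.5], [13.0, 2.2], [24.2, 13.5]] [51.1 82.9]
279 ((-52.943660736083984, -15.231889724731445), (60.014530181884766, 38.92937469482422), 89.99838256835938)
```

View pics/t3.png

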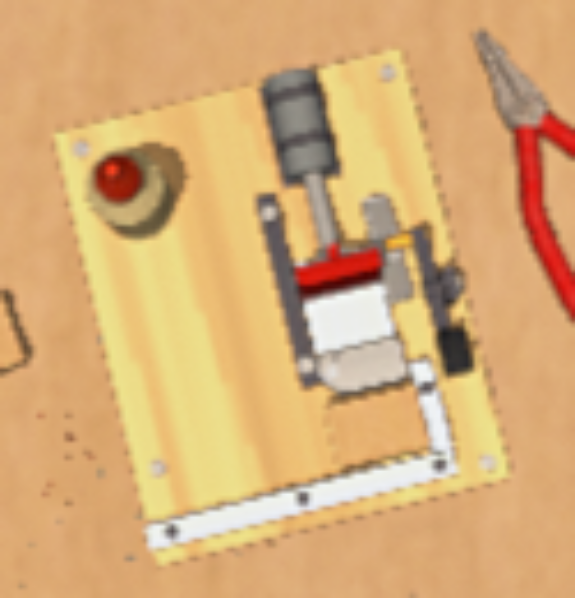

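The block lies square at (390,425) with its end on the stop (outer end at y 14.8 mm against 15). The plate front is at x 10 mm, so the slide is latched at 30 mm. The bottle and pliers have not moved.

```bash
python3 -c "
from plant import r
print(r.finish_job())"
```

```text
the job is handed in; nothing more can be done
None
```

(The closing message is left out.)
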